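# Set the indexing head to 7 and pin it

## Robot

A 6-joint arm with a two-finger parallel gripper is mounted at the origin on a cart in front of the work surface, level with it; the furniture and walls round the work are solid. World frame = base frame: x ahead of the robot, y to its left, z up, the work surface at z = 0. Lengths are in m, angles in rad, forces in N, time in s.
With the tool pointing down it reaches from about 0.25 to 0.8 m from the base axis. Payload 8.5 kg.
Tool frame: the origin (TCP) lies between the finger pads; the fingertips stand env.nose_length ahead of it and the grasp point (between the pads) lies 3 mm ahead of it (env.nose_length is the distance from the TCP to the fingertips, in m); z points along the fingers, y is the line along which they close (so a half turn about z gives the same grasp; the last joint's range is limited). The gripper opens to 85 mm and grips with 20 to 120 N. Pads are 22 mm wide; open, the fingers measure 114 mm over their backs; the gripper's body (76 mm by 85 mm) begins 54 mm behind the grasp point. The pads swing forward as they close: fully open they stand 13 mm farther back than shut.
Start: joints at [-1.124, 0.238, -0.013, 1.319, 0, 1.571], TCP at [0.227, -0.473, 0.253] pointing down, gripper open.
Joint ranges: [-2.66, 2.66], [-1.03, 1.9], [-1.14, 1.46], [-1.82, 2.27], [-1.45, 1.34], [-3.14, 3.14]. Speed limits (rad/s): [2.22, 2.22, 2.79, 3.14, 3.14, 3.14].

## Interface

Orientations are given as a rotation vector (axis times angle).
In Python, from bench import env gives the robot as it stands.
- The arm moves only by the tool play_rows, never from a script. Its argument "series" is a list of rows, each a list of 7 numbers: the gripper's target within -1 to 1 (fully open at 1, half-way at 0, shut at -1), then the shift along the tool's x, y, z each as a share of 300 mm, from -1 to 1, then the turn, a rotation vector about the tool's x, y, z each as a share of pi rad, from -1 to 1. A call has exactly 10 rows; each row is the pose to reach, as a shift and turn from the pose commanded when the call began, along the tool's axes at that moment, turning the shorter way round; what a row does not reach only later rows make up. A row lasts 1/10 s, in which the tool goes at most 50 mm and 8.59 degrees, less where a joint would pass 70% of its speed; a pose out of reach is approached as far as the arm can. A call with a number of a shift or a turn outside -1 to 1 is refused whole. A call with a gripper value outside its range is refused whole. The fingers move at their own pace and stop on an object; the grip force is fixed at half the most. Time passes only in rows, so rows that repeat a pose let the fingers close, or fill a call up. It gives the time, the measured TCP pose, the force, the opening and the grip force at its end, in the units of the state.
- env.state(): the state, without advancing time (a new reading comes with each control period).
- env.read_camera(name): name is "scene" or "top"; returns a dict with "pixels" (420x560x3 uint8, red, green, blue), "range_z" (420x560 float32, m along the optical axis (not along the pixel's ray), 0 where there is no reading), "camera_matrix" (3x3 intrinsics, pixels), "D" ([k1, k2, p1, p2, k3] as OpenCV has them; the pictures are not rectified), "origin" and "rotation" of the camera in the world. Camera axes: x right, y down, z forward; pixel columns grow to the right and rows downward; lengths in m; the calibration is good to about 2 mm. A picture is of the moment at which its call begins.
- env.close_job(): hands the job in; it is judged then, once.
The state is a dict: "t": time; "joints": joint angles; "dq": joint speeds; "tau": joint torques, N m; "ee_pos": TCP position; "tool_rot": TCP orientation; "wrist_force": force on the tool from outside, world axes, zero at the start; "ft_torque": the same for the moment, N m; "grip_width": opening from 0.0 (shut) to 1.0 (fully open); "finger_force": force on a finger pad.
Only numpy, scipy, OpenCV 4.12 (cv2) and the standard library are available. Lean on these libraries where they do the work, as an engineer would, in place of code of your own. Each camera call takes 0.05 s, during which the arm holds its last target. There are 200 camera calls.

## Task

Set the indexing head to number 7 and lock it: crank round until the 7 is coming up in the small window, stand the index pin from the wooden block in the bush on the head's bracket, and ease the crank on by feel until the pin drops fully home into the 7's notch. Then take up the play: press the dial on against the pin, lightly but definitely, with some 6 N at the pin, held for a moment; over 12 N would mark the notch. Let go with the pin home, its collar down on the bush, and leave the other things on the bench as they are.

Things in the scene. Friction and masses are not known exactly. Their poses are not given: they have to be found in the camera images.
- indexing_head: dark green iron indexing head, fixed: a squat box 150 x 150 x 62 mm on a bolted foot 160 x 210 x 12 mm, above it an index plate and a hand crank on an upright axis. Origin: on the bench under the box's centre, on that axis; z up. The -x face is the front with the window; on the +y side a bracket reaches in over the index plate's rim and carries the bush.
- plate_top (a point): point on the axis level with the top of the index plate, 74 mm above the bench. The plate is steel, ten-sided, about 160 mm across and 10 mm thick, turns with the dial, and has ten notches 11 mm wide in its rim, 36 degrees apart, one per figure; the pin stands on a circle of 72 mm radius. It was clamped on by hand: a notch is under the bush up to 0.1 rad before or after its figure is in mid-window, so it must be felt for
- window (a point): centre of the 30 x 30 mm window in the front, 37 mm above the bench, 76 mm in front of the axis. It shows one of the black figures 0 to 9 (20 mm tall) of a white drum.
- dial (a joint): angle of the dial (crank, figure drum and index plate turn as one), rad: 0.6283 x N when figure N is in mid-window, 4.398 for the 7; grows clockwise seen from above; endless. Starts between 2.1 and 3.5. Drag about 0.18 N m (3 N at the crank's grip, found while it turns free); beyond that 1.2 N at the grip puts 1 N on the pin; stays where left. The pin in a notch locks it but for some 0.03 rad of play either way
- crank_grip (a point): grip point of the hand crank, 130 mm above the bench: an upright wooden knob 18 mm wide, from 110 to 143 mm up, that spins freely on its stud 60 mm from the dial's axis, at the end of a flat steel arm (100 to 109 mm up). It goes round with the dial, clockwise for higher figures; with the 7 in mid-window it stands front right of the axis, 150 degrees clockwise from the head's x axis.
- bush (a point): centre of the mouth of the bush on the bracket, 97 mm above the bench, 72 mm from the dial's axis on the head's +y side: an upright hole of 11.5 mm diameter, countersunk 2 mm, through a block 20 mm thick (34 mm in x, 30 mm in y) whose underside stands 3 mm above the index plate.
- index_pin: index pin, loose, 0.08 to 0.13 kg, 69 mm long: shank 10 mm thick, 33 mm long, tapered to 6 mm at the tip; collar 22 mm wide, 5 mm thick; ribbed round grip 18 mm wide, 31 mm long. Origin at the tip, z towards the grip. Starts upright in a hole of the block, collar on its top. In the bush, on the plate between notches, the tip is 23 mm below the bush's mouth; in a notch 33 mm, collar on the bush
- pin_block: wooden block 42 x 140 x 38 mm, fixed; origin under its centre on the bench, z up; three holes of 11.5 mm diameter, 36 mm deep, along its y axis at -45, 0 and +45 mm hold the index pin, the drift and the ball pin in any order.
- drift: bystander in the block: plain steel drift, 13 mm thick above the block, 118 mm long, no collar; origin at its lower end.
- ball_pin: bystander in the block: pin with a ball head 26 mm wide, 66 mm long; origin at its lower end.
- oil_can: bystander: brass thumb oil can with a long spout, 74 mm wide, 186 mm tall; origin under its centre.
- brass_tin: bystander: small open brass tin, 58 mm wide, 39 mm tall; origin under its centre.
- small_spanner: bystander: small open-ended spanner lying flat, 149 x 28 x 5 mm; origin under its centre.
- wing_nut: bystander: iron wing nut, 42 x 20 x 19 mm; origin under its centre.
- sheave: bystander: turned wooden sheave lying flat, 63 mm wide, 22 mm tall; origin under its centre.

How it is judged:
By the outcome, as a careful person would: the job done as asked, in the order asked, and still so for the second after the job is handed in, with the robot touching nothing.
It also fails if it takes over 64 s, if anything falls off the work surface, if the arm or the gripper's body presses on something with over 40 N, if the wrist force passes 120 N, or if a joint passes its speed limit or range.

## Working session

There is one attempt and no reset: what is moved stays moved. The work goes in short steps, Python scripts to look and compute and a tool call to move; the robot and the scene stay as the last step left them, time stands still between calls to the robot, and variables do not carry over. Pictures are saved under pics/ and viewed, at most 10 in all, crops included, and the job is handed in when it is done.

Besides the shell and the picture viewer there is one more tool, called after "Request:" in YAML: its name, and indented under it one key for each argument. play_rows: Moves the arm, as the interface text tells. Shift numbers are shares of 300 mm and turn numbers shares of pi rad, none past 1 either way. Its arguments: {"type":"object","properties":{"series":{"type":"array"}},"required":["series"]}

```bash
ls; mkdir -p pics; python3 - <<'E'
from bench import env
import cv2, numpy as np
print(env.state(), env.nose_length)
for n in ("scene","top"):
    c=env.read_camera(n); np.savez(f"{n}0.npz",**c)
    cv2.imwrite(f"pics/{n}0.png",cv2.resize(c["pixels"][:,:,::-1],(800,600)))
    print(n,c["camera_matrix"],c["D"],c["origin"],c["rotation"])
E
```

```text
pics
{'t': 0.0, 'joints': array([-1.12397852e+00,  2.38803775e-01, -1.42353662e-02,  1.31917922e+00,
        6.41726833e-06,  1.57082799e+00]), 'dq': array([ 0.0014365 , -0.00096699, -0.00027168, -0.00170994, -0.00145109,
       -0.00037851]), 'tau': array([-2.82314886e-04, -5.38783729e+01,  3.46439266e+01,  1.86994951e-02,
       -1.28611041e-04, -2.12582455e-05]), 'ee_pos': array([ 0.22669546, -0.47312928,  0.25267288]), 'tool_rot': array([-3.06217471e+00, -6.95679804e-01,  4.84884447e-04]), 'wrist_force': array([ 0.90152062, -0.32359857, -0.65430414]), 'ft_torque': array([-0.00106372,  0.01631023,  0.00454978]), 'finger_force': 0.0, 'grip_width': 1.0003314232177147} 0.022
scene [[381.43501442   0.         277.76429602]
 [  0.         381.43501442 207.88039432]
 [  0.           0.           1.        ]] [-0.02621937  0.          0.          0.          0.        ] [0.20860471 0.84388238 0.44747501] [-0.63171261  2.34338159 -1.47176441]
top [[414.42765242   0.         284.62674839]
 [  0.         414.42765242 210.57972053]
 [  0.           0.           1.        ]] [0.02476332 0.         0.         0.         0.        ] [0.54033929 0.17987904 0.94811394] [-2.14321977  2.1866889  -0.10337729]
```

View pics/scene0.png

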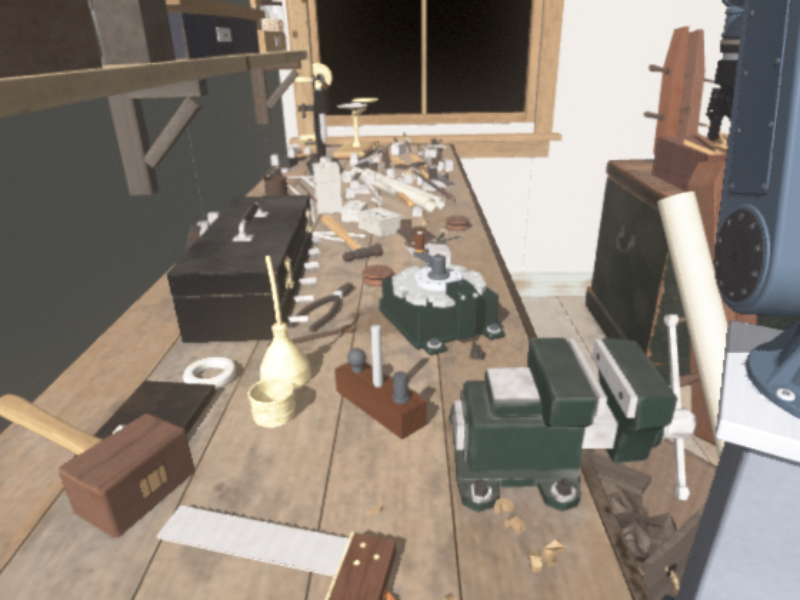

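View pics/top0.png

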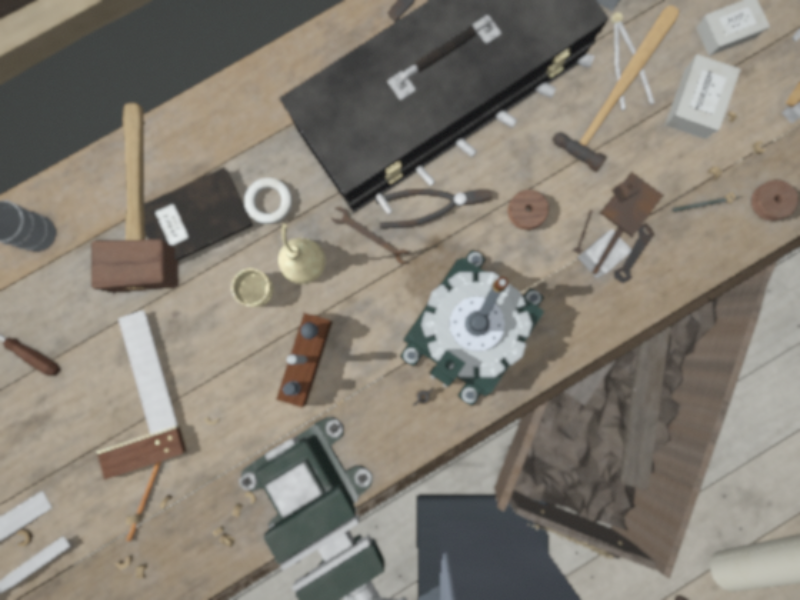

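The scene view shows the block at (380,390) and the head at (440,300). In the top view the block is at (303,360), the head axis near (478,322), the crank knob near (500,285) and the bracket near (450,368). Next I'll enlarge both.

```bash
cat > h.py <<'E'
import numpy as np, cv2
from scipy.spatial.transform import Rotation as R
def load(f): return dict(np.load(f))
def onplane(c,uv,z):
    """pixel(s) -> world points on height z"""
    p=cv2.undistortPoints(np.array(uv,float).reshape(-1,1,2),c["camera_matrix"],c["D"])[:,0]
    d=np.c_[p,np.ones(len(p))]@R.from_rotvec(c["rotation"]).as_matrix().T
    return c["origin"]+d*((z-c["origin"][2])/d[:,2])[:,None]
def proj(c,P):
    M=R.from_rotvec(c["rotation"]).as_matrix()
    q=(np.array(P,float).reshape(-1,3)-c["origin"])@M
    return cv2.projectPoints(q,np.zeros(3),np.zeros(3),c["camera_matrix"],c["D"])[0][:,0]
def cloud(c):
    h,w=c["range_z"].shape
    uv=np.stack(np.meshgrid(np.arange(w),np.arange(h)),-1).reshape(-1,1,2).astype(float)
    p=cv2.undistortPoints(uv,c["camera_matrix"],c["D"])[:,0]
    z=c["range_z"].reshape(-1,1)
    return ((np.c_[p,np.ones(len(p))]*z)@R.from_rotvec(c["rotation"]).as_matrix().T+c["origin"]).reshape(h,w,3)
def crop(c,x0,y0,x1,y1,k,name):
    cv2.imwrite(name,cv2.resize(c["pixels"][y0:y1,x0:x1,::-1],None,fx=k,fy=k,interpolation=cv2.INTER_CUBIC))
E
python3 - <<'E'
from h import *
t=load("top0.npz");s=load("scene0.npz")
crop(t,190,165,390,295,4,"pics/tc.png")
crop(s,225,165,365,310,4,"pics/sc.png")
E
```

```text
(no output)
```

View pics/tc.png

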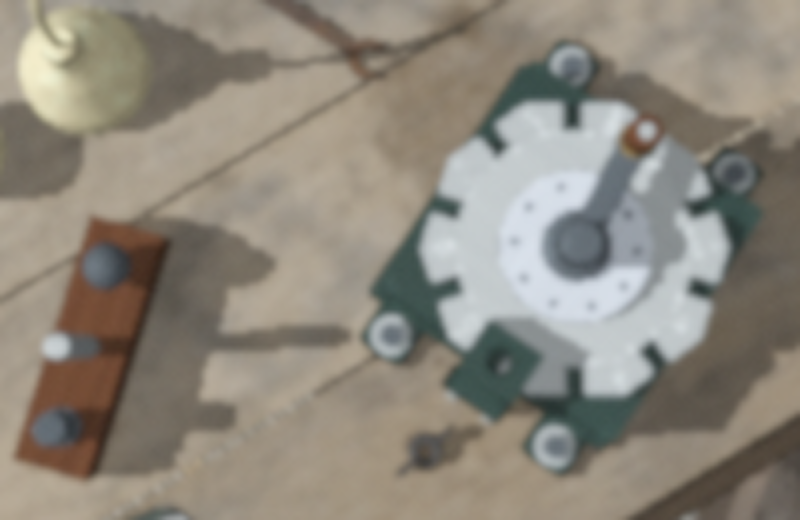

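View pics/sc.png

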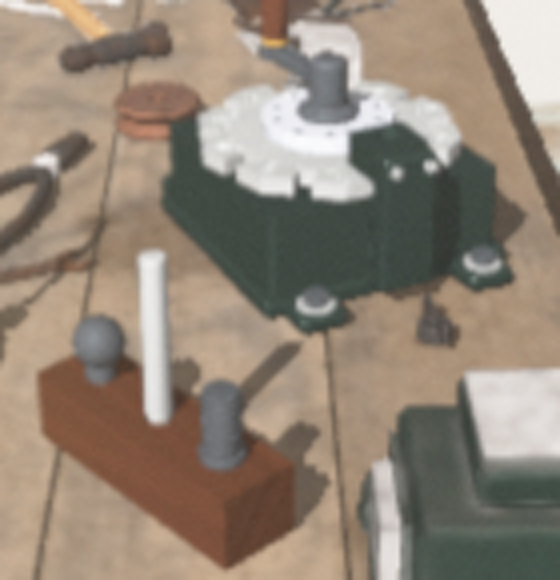

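In the top crop the index pin (collared grip) is in the lower hole, with its top at about (52,425). The ball pin is at (105,265) and the drift between them. The bush is at (500,362), the knob top at (645,130), and the foot bolts at (572,65), (737,172), (392,333) and (555,445).

```bash
python3 - <<'E'
from h import *
t=load("top0.npz");s=load("scene0.npz")
T=lambda u,v,z:onplane(t,[[190+(u+.5)/4-.5,165+(v+.5)/4-.5]],z)[0]
S=lambda u,v,z:onplane(s,[[225+(u+.5)/4-.5,165+(v+.5)/4-.5]],z)[0]
b=[T(*p,.018) for p in((572,65),(737,172),(392,333),(555,445))]
print("bolts",np.round(b,4),"ctr",np.mean(b,0))
print("bush",T(500,362,.097)); print("knob",T(645,130,.143))
print("blk corners",[T(*p,.038).round(4) for p in((90,217),(170,240),(92,478),(15,458))])
print("pin",T(50,426,.074),S(222,388,.074)); print("drift top",T(57,346,.12),S(152,255,.12)); print("ball",T(105,264,.06))
C=cloud(t)
# plate top points: height 70..78 near head
ctr=np.mean(b,0)[:2]
m=(abs(C[...,2]-.074)<.004)&(np.hypot(C[...,0]-ctr[0],C[...,1]-ctr[1])<.1)
P=C[m]; (c,r)=cv2.minEnclosingCircle(P[:,:2].astype(np.float32)); print("plate",c,r,np.median(P[:,2]))
# bracket top
bu=T(500,362,.097)[:2]
m=(abs(C[...,2]-.097)<.004)&(np.hypot(C[...,0]-bu[0],C[...,1]-bu[1])<.03)
Q=C[m].astype(np.float32); print("bracket",cv2.minAreaRect(Q[:,:2]),np.median(Q[:,2]))
cr=C[190:205,345:358]; m=(cr[...,2]>.13); print("knob cloud",cr[m].mean(0),cr[m][:,2].max())
# pin cloud in both
for c,nm in((C,"top"),(cloud(s),"scene")):
    for p,h in((T(50,426,.074),(.06,.08)),):
        m=(np.hypot(c[...,0]-p[0],c[...,1]-p[1])<.018)&(c[...,2]>h[0])&(c[...,2]<h[1]); print(nm,m.sum(),c[m].mean(0),c[m][:,2].max(),c[m].min(0),c[m].max(0))
bl=T(60,346,.038)[:2]
m=(abs(C[...,2]-.038)<.003)&(np.hypot(C[...,0]-bl[0],C[...,1]-bl[1])<.08); print("block",cv2.minAreaRect(C[m][:,:2].astype(np.float32)))
m=(abs(C[...,2])<.004);print("bench z",np.median(C[m][:,2]))
E
```

```text
bolts [[ 0.702   0.0756  0.018 ]
 [ 0.639  -0.0151  0.018 ]
 [ 0.5525  0.1808  0.018 ]
 [ 0.489   0.0918  0.018 ]] ctr [0.59560044 0.08326347 0.018     ]
bush [0.53566597 0.12596922 0.097     ]
knob [0.64729459 0.05500515 0.143     ]
blk corners [array([0.6192, 0.3459, 0.038 ]), array([0.6056, 0.3019, 0.038 ]), array([0.4773, 0.345 , 0.038 ]), array([0.4889, 0.3867, 0.038 ])]
pin [0.50701957 0.3603532  0.074     ] [0.50255847 0.36048652 0.074     ]
drift top [0.54808876 0.34745363 0.12      ] [0.54875941 0.34267117 0.12      ]
ball [0.5918835  0.33390587 0.06      ]
plate (0.5951544642448425, 0.08427225798368454) 0.0805605873465538 0.07381492201946938Traceback (most recent call last):
  File "<stdin>", line 18, in <module>
cv2.error: OpenCV(4.12.0) /io/opencv/modules/imgproc/src/convhull.cpp:143: error: (-215:Assertion failed) total >= 0 && (depth == CV_32F || depth == CV_32S) in function 'convexHull'
```

```bash
python3 - <<'E'
from h import *
t=load("top0.npz");s=load("scene0.npz")
ax=np.array([.5952,.084]); yaw=np.deg2rad(55)
# unrolled brightness of plate rim at r=74..77mm, angle relative to bush, cw positive
a=np.arange(0,360,.25); g=cv2.cvtColor(t["pixels"],cv2.COLOR_RGB2GRAY).astype(np.float32)
acc=0
for r in (.070,.072,.074):
    th=yaw+np.pi/2-np.deg2rad(a)
    uv=proj(t,np.c_[ax[0]+r*np.cos(th),ax[1]+r*np.sin(th),np.full(len(a),.074)]).astype(np.float32)
    acc=acc+cv2.remap(g,uv[:,0].copy(),uv[:,1].copy(),cv2.INTER_CUBIC)[:,0]/3
from scipy.signal import find_peaks
p,d=find_peaks(-cv2.GaussianBlur(acc.reshape(-1,1),(1,9),0)[:,0],prominence=25)
print("notches cw from bush:",[(a[i],round(a[i]%36,1),int(acc[i])) for i in p])
C=cloud(t); D=cloud(s)
for nm,M in(("top",C),("scene",D)):
    def q(x,y,r,lo,hi): 
        m=(np.hypot(M[...,0]-x,M[...,1]-y)<r)&(M[...,2]>lo)&(M[...,2]<hi); return m.sum(),(M[m].mean(0).round(4),M[m].min(0).round(4),M[m].max(0).round(4)) if m.any() else None
    print(nm,"hub",q(.595,.084,.02,.08,.2)); print(" knob",q(.647,.055,.02,.112,.2)); print(" pin",q(.505,.36,.018,.05,.09)); print(" drift",q(.548,.345,.02,.08,.2)); print(" bracket",q(.535,.126,.025,.085,.2)); print(" vise",q(.38,.3,.13,.04,.5))
    print(" tin",q(.64,.42,.06,.02,.06))
E
```

```text
notches cw from bush: [(np.float64(38.0), np.float64(2.0), 75), (np.float64(73.75), np.float64(1.8), 75), (np.float64(109.75), np.float64(1.8), 70), (np.float64(146.0), np.float64(2.0), 55), (np.float64(173.0), np.float64(29.0), 107), (np.float64(184.0), np.float64(4.0), 101), (np.float64(218.25), np.float64(2.2), 58), (np.float64(254.75), np.float64(2.8), 60), (np.float64(290.5), np.float64(2.5), 60), (np.float64(326.5), np.float64(2.5), 58), (np.float64(352.0), np.float64(28.0), 74)]
top hub (np.int64(303), (array([0.5945, 0.0855, 0.1016]), array([0.5763, 0.0642, 0.0802]), array([0.6144, 0.1038, 0.1232])))
 knob (np.int64(87), (array([0.6456, 0.0562, 0.1382]), array([0.6383, 0.0466, 0.1122]), array([0.6559, 0.0632, 0.1469])))
 pin (np.int64(73), (array([0.5062, 0.3596, 0.0703]), array([0.4966, 0.3525, 0.0505]), array([0.5151, 0.3693, 0.078 ])))
 drift (np.int64(58), (array([0.5482, 0.3454, 0.1135]), array([0.5423, 0.341 , 0.0831]), array([0.5546, 0.3529, 0.1255])))
 bracket (np.int64(302), (array([0.5322, 0.1285, 0.0962]), array([0.5116, 0.1046, 0.085 ]), array([0.5564, 0.1497, 0.1
[... 420 characters left out ...]
0605, 0.1295]), array([0.6353, 0.0486, 0.1124]), array([0.6509, 0.0655, 0.1457])))
 pin (np.int64(159), (array([0.4999, 0.3671, 0.0657]), array([0.4924, 0.3542, 0.0501]), array([0.5098, 0.3732, 0.0762])))
 drift (np.int64(169), (array([0.543 , 0.3519, 0.1053]), array([0.5381, 0.3437, 0.0804]), array([0.5514, 0.3563, 0.1248])))
 bracket (np.int64(150), (array([0.5328, 0.1317, 0.096 ]), array([0.5108, 0.1059, 0.0852]), array([0.5538, 0.1504, 0.0999])))
 vise (np.int64(7818), (array([0.3271, 0.3497, 0.0916]), array([0.2501, 0.2305, 0.04  ]), array([0.4967, 0.4149, 0.1264])))
 tin (np.int64(580), (array([0.6595, 0.4268, 0.0307]), array([0.6297, 0.3685, 0.02  ]), array([0.6866, 0.4582, 0.0413])))
```

```bash
cat > g.py <<'E'
from h import *
from bench import env
def rot(hd):  # tool down, tool x at heading hd (deg)
    c,s=np.cos(np.deg2rad(hd)),np.sin(np.deg2rad(hd)); return np.array([[c,s,0],[s,-c,0],[0,0,-1.]])
def shares(frm,to):
    """(x,y,z,heading)->(x,y,z,heading): shares along tool axes"""
    A,B=rot(frm[3]),rot(to[3])
    d=A.T@(np.array(to[:3])-np.array(frm[:3])); w=R.from_matrix(A.T@B).as_rotvec()
    return np.r_[d/.3,w/np.pi].round(4)
def st():
    s=env.state(); M=R.from_rotvec(s["tool_rot"]).as_matrix()
    print("t%.2f"%s["t"],s["ee_pos"].round(4),"hd %.2f tilt %.3f"%(np.rad2deg(np.arctan2(M[1,0],M[0,0])),M[2,2]),"F",s["wrist_force"].round(2),"g",round(float(s["grip_width"]),3),round(float(s["finger_force"]),1),"q",s["joints"].round(2))
    return s
E
python3 - <<'E'
from g import *
st()
a=(.227,-.473,.253,25.6); m=(.437,-.209,.235,58); k=(.6473,.055,.20,90)
print(shares(a,m),shares(m,k))
E
```

```text
t0.10 [ 0.2267 -0.4731  0.2527] hd 25.60 tilt -1.000 F [0.08 0.62 0.33] g 1.002 0.0 q [-1.12  0.24 -0.01  1.32 -0.    1.57]
[ 1.0115 -0.4912  0.06    0.      0.     -0.18  ] [ 1.1178  0.1282  0.1167  0.      0.     -0.1778]
```

Request:
play_rows:
  series:
    - [0.1,0.12,-0.06,0.01,0,0,-0.02]
    - [0.1,0.25,-0.12,0.02,0,0,-0.045]
    - [0.1,0.38,-0.18,0.03,0,0,-0.07]
    - [0.1,0.5,-0.24,0.03,0,0,-0.09]
    - [0.1,0.62,-0.3,0.04,0,0,-0.11]
    - [0.1,0.74,-0.36,0.05,0,0,-0.13]
    - [0.1,0.86,-0.42,0.06,0,0,-0.15]
    - [0.1,0.95,-0.46,0.06,0,0,-0.17]
    - [0.1,1,-0.49,0.06,0,0,-0.18]
    - [0.1,1,-0.49,0.06,0,0,-0.18]

```text
t: 1.1
ee_pos: [0.4347, -0.2095, 0.2349]
tool_rot: [-2.744, -1.528, 0.0]
wrist_force: [-0.1, -0.1, 0.1]
grip_width: 0.55
finger_force: 0.0
```

```bash
python3 - <<'E'
from g import *
s=st(); A=(*s["ee_pos"],58); m=(.63,.03,.22,90)
print(shares(A,m))
E
```

```text
t1.10 [ 0.4347 -0.2095  0.2349] hd 58.20 tilt -1.000 F [-0.06 -0.11  0.07] g 0.55 0.0 q [-0.45  0.17 -0.15  1.25  0.    1.68]
[ 1.0221  0.1289  0.0498  0.      0.     -0.1778]
```

Request:
play_rows:
  series:
    - [0.1,0.12,0.02,0.01,0,0,-0.02]
    - [0.1,0.25,0.03,0.01,0,0,-0.045]
    - [0.1,0.38,0.05,0.02,0,0,-0.07]
    - [0.1,0.5,0.06,0.02,0,0,-0.09]
    - [0.1,0.62,0.08,0.03,0,0,-0.11]
    - [0.1,0.74,0.1,0.04,0,0,-0.13]
    - [0.1,0.86,0.11,0.04,0,0,-0.15]
    - [0.1,0.95,0.12,0.05,0,0,-0.17]
    - [0.1,1,0.13,0.05,0,0,-0.177]
    - [0.1,1,0.13,0.05,0,0,-0.177]

```text
t: 2.1
ee_pos: [0.6267, 0.023, 0.2193]
tool_rot: [-2.223, -2.219, 0.001]
wrist_force: [0.3, -0.6, 0.1]
grip_width: 0.551
finger_force: 0.0
```

```bash
python3 - <<'E'
from g import *
s=st(); 
print(shares((*s["ee_pos"],90),(.6473,.055,.17,90)),shares((*s["ee_pos"],90),(.6473,.055,.136,90)))
E
```

```text
t2.10 [0.6267 0.023  0.2193] hd 89.91 tilt -1.000 F [ 0.26 -0.61  0.15] g 0.551 0.0 q [0.04 0.43 0.18 1.32 0.   1.61]
[0.1066 0.0686 0.1644 0.     0.     0.    ] [0.1066 0.0686 0.2778 0.     0.     0.    ]
```

Request:
play_rows:
  series:
    - [0.1,0.05,0.035,0.03,0,0,0]
    - [0.1,0.107,0.069,0.08,0,0,0]
    - [0.1,0.107,0.069,0.15,0,0,0]
    - [0.1,0.107,0.069,0.22,0,0,0]
    - [0.1,0.107,0.069,0.26,0,0,0]
    - [0.1,0.107,0.069,0.275,0,0,0]
    - [-1,0.107,0.069,0.275,0,0,0]
    - [-1,0.107,0.069,0.275,0,0,0]
    - [-1,0.107,0.069,0.275,0,0,0]
    - [-1,0.107,0.069,0.275,0,0,0]

```text
t: 3.1
ee_pos: [0.6462, 0.0549, 0.1388]
tool_rot: [-2.223, -2.218, -0.001]
wrist_force: [-5.6, 2.6, 2.7]
grip_width: 0.187
finger_force: 58.9
```

```bash
python3 - <<'E'
from g import *
s=st()
E
```

```text
t3.10 [0.6462 0.0549 0.1388] hd 89.87 tilt -1.000 F [-5.56  2.65  2.73] g 0.187 58.9 q [0.08 0.5  0.09 1.16 0.   1.66]
```

```bash
python3 - <<'E'
from g import *
v=np.array([.0520,-.0292])
for rng in ((0,30),(30,59.5)):
    base=None
    for k in range(0,11):
        a=np.deg2rad(-(rng[0]+(rng[1]-rng[0])*min(k,9)/9)); p=np.array([[np.cos(a),-np.sin(a)],[np.sin(a),np.cos(a)]])@v
        if k==0: base=p; continue
        d=(p-base)/.3; print([round(d[1],3),round(d[0],3)],end=" ")
    print()
E
```

```text
[np.float64(-0.01), np.float64(-0.006)] [np.float64(-0.019), np.float64(-0.012)] [np.float64(-0.029), np.float64(-0.02)] [np.float64(-0.037), np.float64(-0.027)] [np.float64(-0.046), np.float64(-0.035)] [np.float64(-0.053), np.float64(-0.044)] [np.float64(-0.061), np.float64(-0.053)] [np.float64(-0.067), np.float64(-0.062)] [np.float64(-0.074), np.float64(-0.072)] [np.float64(-0.074), np.float64(-0.072)] 
[np.float64(-0.006), np.float64(-0.01)] [np.float64(-0.01), np.float64(-0.02)] [np.float64(-0.015), np.float64(-0.031)] [np.float64(-0.019), np.float64(-0.041)] [np.float64(-0.022), np.float64(-0.052)] [np.float64(-0.024), np.float64(-0.063)] [np.float64(-0.026), np.float64(-0.075)] [np.float64(-0.027), np.float64(-0.086)] [np.float64(-0.028), np.float64(-0.097)] [np.float64(-0.028), np.float64(-0.097)]
```

Request:
play_rows:
  series:
    - [-1,-0.01,-0.008,0,0,0,0]
    - [-1,-0.019,-0.015,0,0,0,0]
    - [-1,-0.029,-0.023,0,0,0,0]
    - [-1,-0.037,-0.03,0,0,0,0]
    - [-1,-0.046,-0.038,0,0,0,0]
    - [-1,-0.053,-0.047,0,0,0,0]
    - [-1,-0.061,-0.056,0,0,0,0]
    - [-1,-0.067,-0.065,0,0,0,0]
    - [-1,-0.074,-0.075,0,0,0,0]
    - [-1,-0.074,-0.075,0,0,0,0]

```text
t: 4.1
ee_pos: [0.6242, 0.0321, 0.1387]
tool_rot: [2.224, 2.218, 0.002]
wrist_force: [-2.7, 4.0, 6.9]
grip_width: 0.189
finger_force: 59.4
```

```bash
python3 - <<'E'
from g import *
s=st()
E
```

```text
t4.10 [0.6242 0.0321 0.1387] hd 89.84 tilt -1.000 F [-2.67  3.99  6.91] g 0.189 59.4 q [0.05 0.46 0.02 1.13 0.   1.62]
```

Request:
play_rows:
  series:
    - [-1,-0.006,-0.01,0,0,0,0]
    - [-1,-0.01,-0.02,0,0,0,0]
    - [-1,-0.015,-0.031,0,0,0,0]
    - [-1,-0.019,-0.041,0,0,0,0]
    - [-1,-0.022,-0.052,0,0,0,0]
    - [-1,-0.024,-0.063,0,0,0,0]
    - [-1,-0.026,-0.075,0,0,0,0]
    - [-1,-0.027,-0.086,0,0,0,0]
    - [-1,-0.028,-0.097,0,0,0,0]
    - [-1,-0.028,-0.097,0,0,0,0]

```text
t: 5.1
ee_pos: [0.5954, 0.0238, 0.1387]
tool_rot: [2.223, 2.217, 0.002]
wrist_force: [0.2, 3.4, 8.4]
grip_width: 0.188
finger_force: 59.4
```

```bash
python3 - <<'E'
from g import *
s=st()
E
```

```text
t5.10 [0.5954 0.0238 0.1387] hd 89.84 tilt -1.000 F [0.21 3.42 8.35] g 0.188 59.4 q [ 0.04  0.41 -0.05  1.1  -0.    1.61]
```

Request:
play_rows:
  series:
    - [0.2,0,0,0,0,0,0]
    - [0.2,0,0,0,0,0,0]
    - [0.2,0,0,-0.05,0,0,0]
    - [0.2,0,0,-0.15,0,0,0]
    - [0.2,0,0,-0.25,0,0,0]
    - [0.2,0.1,-0.03,-0.33,0,0,-0.03]
    - [0.2,0.24,-0.07,-0.33,0,0,-0.07]
    - [0.2,0.38,-0.11,-0.33,0,0,-0.11]
    - [0.2,0.5,-0.15,-0.33,0,0,-0.15]
    - [0.2,0.56,-0.17,-0.33,0,0,-0.18]

```text
t: 6.1
ee_pos: [0.5432, 0.1943, 0.2365]
tool_rot: [-1.507, -2.756, 0.001]
wrist_force: [0.3, -0.6, 0.0]
grip_width: 0.604
finger_force: 0.0
```

```bash
python3 - <<'E'
from g import *
s=st(); M=R.from_rotvec(s["tool_rot"]).as_matrix(); hd=np.rad2deg(np.arctan2(M[1,0],M[0,0]))
print(shares((*s["ee_pos"],hd),(.5055,.360,.16,162)))
E
```

```text
t6.10 [0.5432 0.1943 0.2365] hd 122.64 tilt -1.000 F [ 0.26 -0.61  0.  ] g 0.604 0.0 q [ 0.34  0.33  0.08  1.32 -0.    1.34]
[ 0.533   0.1921  0.255   0.      0.     -0.2187]
```

Request:
play_rows:
  series:
    - [0.2,0.05,0.02,0.02,0,0,-0.025]
    - [0.2,0.12,0.04,0.04,0,0,-0.055]
    - [0.2,0.2,0.07,0.07,0,0,-0.085]
    - [0.2,0.28,0.1,0.1,0,0,-0.115]
    - [0.2,0.36,0.13,0.13,0,0,-0.145]
    - [0.2,0.44,0.16,0.16,0,0,-0.175]
    - [0.2,0.5,0.18,0.19,0,0,-0.205]
    - [0.2,0.533,0.192,0.22,0,0,-0.219]
    - [0.2,0.533,0.192,0.22,0,0,-0.219]
    - [0.2,0.533,0.192,0.22,0,0,-0.219]

```text
t: 7.1
ee_pos: [0.5078, 0.3574, 0.1706]
tool_rot: [-0.503, -3.101, 0.002]
wrist_force: [-0.1, -0.9, -0.1]
grip_width: 0.6
finger_force: 0.0
```

```bash
python3 - <<'E'
from g import *
s=st(); M=R.from_rotvec(s["tool_rot"]).as_matrix(); hd=np.rad2deg(np.arctan2(M[1,0],M[0,0]))
print(shares((*s["ee_pos"],hd),(.5055,.360,.070,162)))
c=env.read_camera("scene"); np.savez("scene1.npz",**c); t=env.read_camera("top"); np.savez("top1.npz",**t)
a=cv2.resize(c["pixels"][140:320,190:370,::-1],(600,600)); b=t["pixels"][120:300,190:390,::-1]
cv2.imwrite("pics/s1.png",a); cv2.imwrite("pics/t1.png",cv2.resize(b,None,fx=3,fy=3,interpolation=cv2.INTER_CUBIC))
E
```

```text
t7.10 [0.5078 0.3574 0.1706] hd 161.56 tilt -1.000 F [-0.1  -0.86 -0.13] g 0.6 0.0 q [ 0.61  0.44  0.07  1.2  -0.    0.94]
[ 0.0099  0.0057  0.3354  0.      0.     -0.0024]
```

View pics/s1.png

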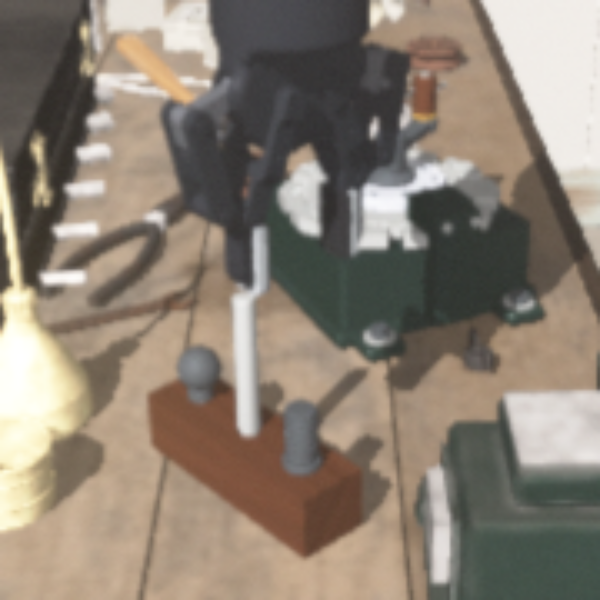

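View pics/t1.png

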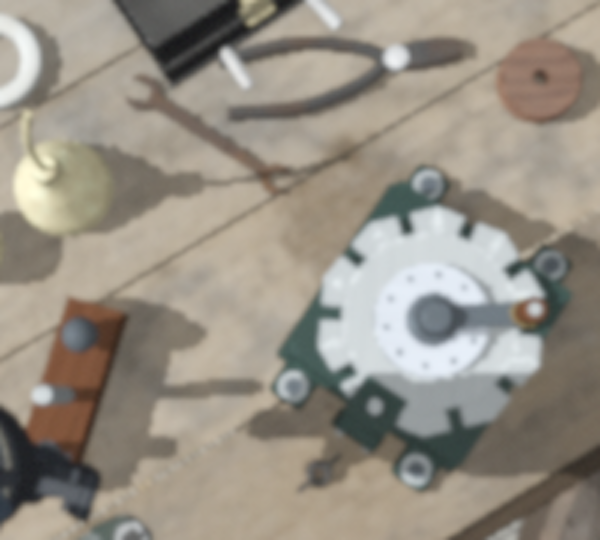

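Scene crop: the open fingers stand over the index pin (300,440). Top crop: the knob has come round to (533,312) and the bush hole shows bare plate under it at (375,406).

Request:
play_rows:
  series:
    - [0.2,0.01,0.006,0.04,0,0,0]
    - [0.2,0.01,0.006,0.11,0,0,0]
    - [0.2,0.01,0.006,0.19,0,0,0]
    - [0.2,0.01,0.006,0.26,0,0,0]
    - [0.2,0.01,0.006,0.31,0,0,0]
    - [0.2,0.01,0.006,0.325,0,0,0]
    - [-1,0.01,0.006,0.325,0,0,0]
    - [-1,0.01,0.006,0.325,0,0,0]
    - [-1,0.01,0.006,0.325,0,0,0]
    - [-1,0.01,0.006,0.325,0,0,0]

```text
t: 8.2
ee_pos: [0.5061, 0.3612, 0.0744]
tool_rot: [0.5, 3.1, 0.002]
wrist_force: [0.0, 1.0, 3.9]
grip_width: 0.189
finger_force: 58.7
```

```bash
python3 - <<'E'
from g import *
s=st()
t=load("top1.npz")
T=lambda u,v,z:onplane(t,[[190+(u+.5)/3-.5,120+(v+.5)/3-.5]],z)[0]
print("knob",T(533,310,.143),"bush",T(375,406,.097),"hub",T(435,317,.122))
ax=np.array([.5952,.084]); yaw=np.deg2rad(55)
a=np.arange(0,360,.25); g=cv2.cvtColor(t["pixels"],cv2.COLOR_RGB2GRAY).astype(np.float32); acc=0
for r in (.070,.072,.074):
    th=yaw+np.pi/2-np.deg2rad(a)
    uv=proj(t,np.c_[ax[0]+r*np.cos(th),ax[1]+r*np.sin(th),np.full(len(a),.074)]).astype(np.float32)
    acc=acc+cv2.remap(g,uv[:,0].copy(),uv[:,1].copy(),cv2.INTER_CUBIC)[:,0]/3
from scipy.signal import find_peaks
p,_=find_peaks(-cv2.GaussianBlur(acc.reshape(-1,1),(1,9),0)[:,0],prominence=25)
print([(float(a[i]),round(float(a[i]%36),1)) for i in p])
E
```

```text
t8.20 [0.5061 0.3612 0.0744] hd 161.67 tilt -1.000 F [0.03 1.04 3.89] g 0.189 58.7 q [ 0.62  0.5  -0.08  0.98  0.    0.94]
knob [0.59596859 0.02496498 0.143     ] bush [0.53591766 0.12587735 0.097     ] hub [0.59405982 0.08602311 0.122     ]
[(7.75, 7.8), (25.0, 25.0), (60.5, 24.5), (96.0, 24.0), (132.25, 24.2), (168.75, 24.8), (204.5, 24.5), (225.25, 9.2), (241.5, 25.5), (277.5, 25.5), (312.75, 24.8), (351.25, 27.2)]
```

Request:
play_rows:
  series:
    - [-1,0,0,-0.05,0,0,0]
    - [-1,0,0,-0.15,0,0,0]
    - [-1,0,0,-0.28,0,0,0]
    - [-1,-0.02,-0.05,-0.38,0,0,0]
    - [-1,-0.08,-0.17,-0.42,0,0,0]
    - [-1,-0.15,-0.31,-0.42,0,0,0]
    - [-1,-0.22,-0.45,-0.42,0,0,0]
    - [-1,-0.28,-0.59,-0.42,0,0,0]
    - [-1,-0.33,-0.69,-0.42,0,0,0]
    - [-1,-0.341,-0.709,-0.4,0,0,0]

```text
t: 9.2
ee_pos: [0.5363, 0.1237, 0.1943]
tool_rot: [0.505, 3.099, 0.0]
wrist_force: [0.4, -0.2, -1.5]
grip_width: 0.186
finger_force: 59.2
```

Request:
play_rows:
  series:
    - [-1,0,0,0,0,0,0]
    - [-1,0,0,0.02,0,0,0]
    - [-1,0,0,0.04,0,0,0]
    - [-1,0,0,0.04,0,0,0]
    - [-1,0,0,0.04,0,0,0]
    - [-1,0,0,0.04,0,0,0]
    - [-1,0,0,0.04,0,0,0]
    - [-1,0,0,0.04,0,0,0]
    - [-1,0,0,0.04,0,0,0]
    - [-1,0,0,0.04,0,0,0]

```text
t: 10.2
ee_pos: [0.5358, 0.1267, 0.1814]
tool_rot: [0.5, 3.101, 0.0]
wrist_force: [-0.2, 0.7, -0.7]
grip_width: 0.182
finger_force: 59.2
```

```bash
python3 - <<'E'
from g import *
s=st(); c=env.read_camera("scene"); np.savez("scene2.npz",**c)
crop(c,265,130,365,230,6,"pics/s2.png")
print(proj(c,[[.5358,.1257,.097],[*s["ee_pos"][:2],s["ee_pos"][2]-.0694]]))
E
```

```text
t10.20 [0.5358 0.1267 0.1814] hd 161.67 tilt -1.000 F [-0.21  0.7  -0.73] g 0.182 59.2 q [ 0.23  0.31 -0.09  1.16  0.    0.55]
[[320.3548306  198.27167619]
 [320.34066534 192.28193435]]
```

View pics/s2.png

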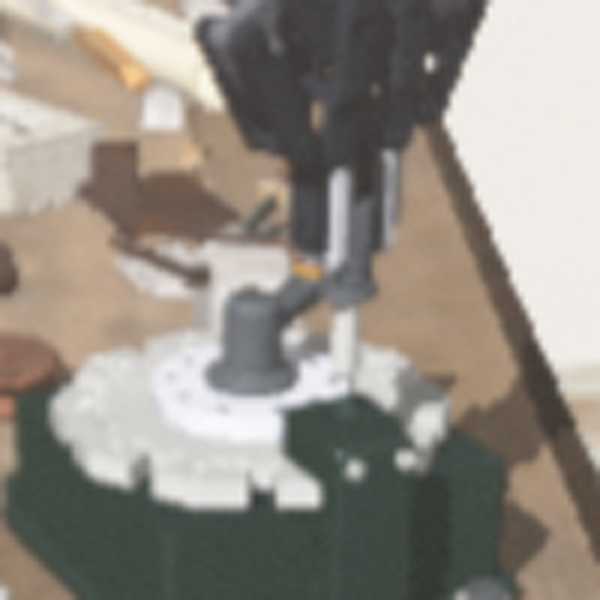

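The pin hangs plumb over the bracket, with the shank at crop (343,340–390). Its tip lines up with the bush to within the camera bias I saw earlier. I'll lower it gently.

Request:
play_rows:
  series:
    - [-1,0,-0.003,0.01,0,0,0]
    - [-1,0,-0.003,0.02,0,0,0]
    - [-1,0,-0.003,0.03,0,0,0]
    - [-1,0,-0.003,0.04,0,0,0]
    - [-1,0,-0.003,0.047,0,0,0]
    - [-1,0,-0.003,0.054,0,0,0]
    - [-1,0,-0.003,0.061,0,0,0]
    - [-1,0,-0.003,0.067,0,0,0]
    - [-1,0,-0.003,0.067,0,0,0]
    - [-1,0,-0.003,0.067,0,0,0]

```text
t: 11.25
ee_pos: [0.5356, 0.1259, 0.1612]
tool_rot: [0.5, 3.101, -0.0]
wrist_force: [1.5, -0.6, -1.8]
grip_width: 0.185
finger_force: 59.2
```

```bash
python3 - <<'E'
from g import *
s=st();print(s["ft_torque"])
E
```

```text
t11.25 [0.5356 0.1259 0.1612] hd 161.68 tilt -1.000 F [ 1.5  -0.58 -1.8 ] g 0.185 59.2 q [ 0.23  0.33 -0.13  1.11 -0.    0.55]
[-0.11775951 -0.30051731  0.02567054]
```

Request:
play_rows:
  series:
    - [-1,0,0,0.007,0,0,0]
    - [-1,0,0,0.014,0,0,0]
    - [-1,0,0,0.021,0,0,0]
    - [-1,0,0,0.028,0,0,0]
    - [-1,0,0,0.035,0,0,0]
    - [-1,0,0,0.042,0,0,0]
    - [-1,0,0,0.047,0,0,0]
    - [-1,0,0,0.052,0,0,0]
    - [-1,0,0,0.052,0,0,0]
    - [-1,0,0,0.052,0,0,0]

```text
t: 12.25
ee_pos: [0.5355, 0.1259, 0.1455]
tool_rot: [-0.5, -3.101, -0.0]
wrist_force: [3.3, -1.3, -3.2]
grip_width: 0.182
finger_force: 59.2
```

```bash
python3 - <<'E'
from g import *
s=st();print(s["ft_torque"])
E
```

```text
t12.25 [0.5355 0.1259 0.1455] hd 161.68 tilt -1.000 F [ 3.3  -1.3  -3.18] g 0.182 59.2 q [ 0.23  0.34 -0.16  1.08  0.    0.55]
[-0.20205644 -0.80857673 -0.02301673]
```

Request:
play_rows:
  series:
    - [0.1,0,0,0,0,0,0]
    - [0.1,0,0,0,0,0,0]
    - [0.1,0,0,0,0,0,0]
    - [0.1,0,0,-0.03,0,0,0]
    - [0.1,0,0,-0.09,0,0,0]
    - [0.1,0,0,-0.17,0,0,0]
    - [0.1,0,0,-0.25,0,0,0.04]
    - [0.1,-0.05,-0.04,-0.27,0,0,0.08]
    - [0.1,-0.1,-0.09,-0.27,0,0,0.12]
    - [0.1,-0.16,-0.14,-0.27,0,0,0.16]

```text
t: 13.25
ee_pos: [0.5681, 0.0707, 0.2279]
tool_rot: [1.262, 2.876, 0.001]
wrist_force: [1.3, -1.0, -0.5]
grip_width: 0.549
finger_force: 0.0
```

```bash
python3 - <<'E'
from g import *
s=st(); M=R.from_rotvec(s["tool_rot"]).as_matrix(); hd=np.rad2deg(np.arctan2(M[1,0],M[0,0]))
cmd=np.array([.5355,.1259,.1455])+rot(161.68)@np.array([-.16,-.14,-.27])*.3; ch=161.68-.16*180; print(cmd,ch)
print(shares((*cmd,ch),(.5954,.0238,.17,90)))
E
```

```text
t13.25 [0.5681 0.0707 0.2279] hd 132.63 tilt -1.000 F [ 1.25 -1.01 -0.52] g 0.549 0.0 q [0.12 0.33 0.05 1.29 0.   0.95]
[0.56786556 0.07094119 0.2265    ] 132.88
[-0.1776 -0.0397  0.1883  0.      0.      0.2382]
```

Request:
play_rows:
  series:
    - [0.1,-0.04,-0.01,0.02,0,0,0.04]
    - [0.1,-0.08,-0.02,0.05,0,0,0.08]
    - [0.1,-0.12,-0.03,0.08,0,0,0.125]
    - [0.1,-0.16,-0.04,0.11,0,0,0.17]
    - [0.1,-0.178,-0.04,0.14,0,0,0.21]
    - [0.1,-0.178,-0.04,0.18,0,0,0.238]
    - [0.1,-0.178,-0.04,0.22,0,0,0.238]
    - [0.1,-0.178,-0.04,0.26,0,0,0.238]
    - [0.1,-0.178,-0.04,0.288,0,0,0.238]
    - [0.1,-0.178,-0.04,0.288,0,0,0.238]

```text
t: 14.25
ee_pos: [0.5946, 0.0238, 0.139]
tool_rot: [-2.218, -2.223, 0.002]
wrist_force: [-0.3, -0.6, 0.3]
grip_width: 0.552
finger_force: 0.0
```

```bash
python3 - <<'E'
from g import *
s=st(); c=env.read_camera("scene"); np.savez("scene3.npz",**c)
crop(c,265,130,365,230,6,"pics/s3.png")
D=cloud(c); m=(np.hypot(D[...,0]-.535,D[...,1]-.128)<.02)&(D[...,2]>.104)&(D[...,2]<.2); print(m.sum(),D[m].mean(0),D[m].max(0))
E
```

```text
t14.25 [0.5946 0.0238 0.139 ] hd 90.13 tilt -1.000 F [-0.3  -0.58  0.25] g 0.552 0.0 q [ 0.04  0.42 -0.05  1.11  0.    1.61]
154 [0.53061261 0.13177086 0.1274881 ] [0.54214517 0.13910987 0.14486705]
```

View pics/s3.png

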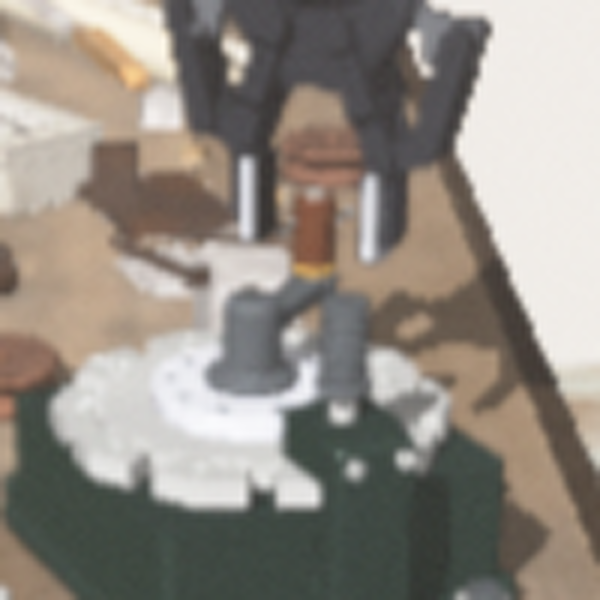

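The pin stands in the bush with its collar about 10 mm above the bracket, crop (343,345), resting on the plate as expected. The knob is between the pads at (315,230).

Request:
play_rows:
  series:
    - [-1,0,0,0,0,0,0]
    - [-1,0,0,0,0,0,0]
    - [-1,0,0,0,0,0,0]
    - [-1,0,0,0,0,0,0]
    - [-1,0,-0.004,0,0,0,0]
    - [-1,0,-0.008,0,0,0,0]
    - [-1,0,-0.012,0,0,0,0]
    - [-1,0,-0.016,0,0,0,0]
    - [-1,0.001,-0.02,0,0,0,0]
    - [-1,0.001,-0.02,0,0,0,0]

```text
t: 15.3
ee_pos: [0.5902, 0.0238, 0.141]
tool_rot: [2.22, 2.221, 0.002]
wrist_force: [3.1, -1.4, 6.8]
grip_width: 0.187
finger_force: 58.7
```

```bash
python3 - <<'E'
from g import *
st()
E
```

```text
t15.30 [0.5902 0.0238 0.141 ] hd 90.03 tilt -1.000 F [ 3.13 -1.39  6.78] g 0.187 58.7 q [ 0.04  0.4  -0.07  1.1  -0.    1.61]
```

Request:
play_rows:
  series:
    - [-1,0,-0.002,0,0,0,0]
    - [-1,0,-0.004,0,0,0,0]
    - [-1,0,-0.006,0,0,0,0]
    - [-1,0.001,-0.008,0,0,0,0]
    - [-1,0.001,-0.009,0,0,0,0]
    - [-1,0.001,-0.01,0,0,0,0]
    - [-1,0.001,-0.011,0,0,0,0]
    - [-1,0.001,-0.012,0,0,0,0]
    - [-1,0.002,-0.013,0,0,0,0]
    - [-1,0.002,-0.014,0,0,0,0]

```text
t: 16.3
ee_pos: [0.5861, 0.0242, 0.141]
tool_rot: [2.219, 2.22, 0.002]
wrist_force: [3.2, -1.1, 5.4]
grip_width: 0.187
finger_force: 58.7
```

```bash
cat > pin.py <<'E'
from g import *
st(); c=env.read_camera("scene"); D=cloud(c); m=(np.hypot(D[...,0]-.535,D[...,1]-.128)<.02)&(D[...,2]>.104)&(D[...,2]<.2); print("pin top",m.sum(),np.sort(D[m][:,2])[-15:].mean())
E
python3 pin.py
```

```text
t16.30 [0.5861 0.0242 0.141 ] hd 90.02 tilt -1.000 F [ 3.16 -1.14  5.37] g 0.187 58.7 q [ 0.04  0.4  -0.08  1.1  -0.    1.61]
pin top 151 0.14413806594736753
```

Request:
play_rows:
  series:
    - [-1,0,-0.001,0,0,0,0]
    - [-1,0,-0.002,0,0,0,0]
    - [-1,0,-0.003,0,0,0,0]
    - [-1,0,-0.004,0,0,0,0]
    - [-1,0.001,-0.005,0,0,0,0]
    - [-1,0.001,-0.006,0,0,0,0]
    - [-1,0.001,-0.006,0,0,0,0]
    - [-1,0.001,-0.007,0,0,0,0]
    - [-1,0.001,-0.007,0,0,0,0]
    - [-1,0.001,-0.007,0,0,0,0]

```text
t: 17.35
ee_pos: [0.5838, 0.0245, 0.141]
tool_rot: [2.22, 2.221, 0.002]
wrist_force: [3.2, -1.1, 8.1]
grip_width: 0.186
finger_force: 58.7
```

```bash
python3 pin.py
```

```text
t17.35 [0.5838 0.0245 0.141 ] hd 90.03 tilt -1.000 F [ 3.17 -1.08  8.13] g 0.186 58.7 q [ 0.04  0.39 -0.08  1.09 -0.    1.61]
pin top 116 0.1344848476172191
```

The pin top fell 9.7 mm, so it is home. Drag reads about 3.3 N along the tangent. Now I'll take up the play.

Request:
play_rows:
  series:
    - [-1,0,-0.001,0,0,0,0]
    - [-1,0,-0.001,0,0,0,0]
    - [-1,0,-0.002,0,0,0,0]
    - [-1,0,-0.002,0,0,0,0]
    - [-1,0.001,-0.003,0,0,0,0]
    - [-1,0.001,-0.003,0,0,0,0]
    - [-1,0.001,-0.004,0,0,0,0]
    - [-1,0.001,-0.004,0,0,0,0]
    - [-1,0.001,-0.004,0,0,0,0]
    - [-1,0.001,-0.004,0,0,0,0]

```text
t: 18.4
ee_pos: [0.5827, 0.0247, 0.141]
tool_rot: [2.22, 2.22, 0.002]
wrist_force: [2.2, -2.1, 6.6]
grip_width: 0.181
finger_force: 58.7
```

```bash
python3 -c "
from g import *
s=st();print('Ft',s['wrist_force'][:2]@[.983,-.186])"
```

```text
t18.40 [0.5827 0.0247 0.141 ] hd 90.02 tilt -1.000 F [ 2.18 -2.07  6.65] g 0.181 58.7 q [ 0.04  0.39 -0.08  1.09 -0.    1.61]
Ft 2.5292139198641634
```

Request:
play_rows:
  series:
    - [-1,0,-0.001,0,0,0,0]
    - [-1,0,-0.001,0,0,0,0]
    - [-1,0,-0.001,0,0,0,0]
    - [-1,0,-0.002,0,0,0,0]
    - [-1,0,-0.002,0,0,0,0]
    - [-1,0,-0.002,0,0,0,0]
    - [-1,0,-0.003,0,0,0,0]
    - [-1,0,-0.003,0,0,0,0]
    - [-1,0,-0.003,0,0,0,0]
    - [-1,0,-0.003,0,0,0,0]

```text
t: 19.4
ee_pos: [0.5821, 0.0248, 0.141]
tool_rot: [2.219, 2.22, 0.002]
wrist_force: [3.4, -1.9, 5.4]
grip_width: 0.187
finger_force: 58.6
```

```bash
python3 -c "
from g import *
s=st();print('Ft',s['wrist_force'][:2]@[.983,-.186])"
```

```text
t19.40 [0.5821 0.0248 0.141 ] hd 90.02 tilt -1.000 F [ 3.39 -1.89  5.39] g 0.187 58.6 q [ 0.04  0.39 -0.09  1.09 -0.    1.61]
Ft 3.687275399369641
```

Request:
play_rows:
  series:
    - [-1,0,-0.001,0,0,0,0]
    - [-1,0,-0.001,0,0,0,0]
    - [-1,0,-0.001,0,0,0,0]
    - [-1,0,-0.001,0,0,0,0]
    - [-1,0,-0.002,0,0,0,0]
    - [-1,0,-0.002,0,0,0,0]
    - [-1,0,-0.002,0,0,0,0]
    - [-1,0,-0.002,0,0,0,0]
    - [-1,0,-0.002,0,0,0,0]
    - [-1,0,-0.002,0,0,0,0]

```text
t: 20.4
ee_pos: [0.5819, 0.0249, 0.141]
tool_rot: [2.219, 2.22, 0.003]
wrist_force: [5.4, -1.6, 4.8]
grip_width: 0.189
finger_force: 58.6
```

```bash
python3 -c "
from g import *
s=st();print('Ft',s['wrist_force'][:2]@[.983,-.186])"
```

```text
t20.40 [0.5819 0.0249 0.141 ] hd 90.02 tilt -1.000 F [ 5.45 -1.65  4.79] g 0.189 58.6 q [ 0.04  0.39 -0.09  1.09 -0.    1.61]
Ft 5.661833940860205
```

Request:
play_rows:
  series:
    - [-1,0,-0.001,0,0,0,0]
    - [-1,0,-0.001,0,0,0,0]
    - [-1,0,-0.001,0,0,0,0]
    - [-1,0,-0.001,0,0,0,0]
    - [-1,0,-0.002,0,0,0,0]
    - [-1,0,-0.002,0,0,0,0]
    - [-1,0,-0.002,0,0,0,0]
    - [-1,0,-0.002,0,0,0,0]
    - [-1,0,-0.002,0,0,0,0]
    - [-1,0,-0.002,0,0,0,0]

```text
t: 21.4
ee_pos: [0.5817, 0.0249, 0.141]
tool_rot: [2.219, 2.22, 0.004]
wrist_force: [7.3, -1.4, 4.0]
grip_width: 0.188
finger_force: 58.6
```

```bash
python3 -c "
from g import *
s=st();print('Ft',s['wrist_force'][:2]@[.983,-.186])"
```

```text
t21.40 [0.5817 0.0249 0.141 ] hd 90.02 tilt -1.000 F [ 7.3  -1.4   3.98] g 0.188 58.6 q [ 0.04  0.39 -0.09  1.09 -0.    1.61]
Ft 7.436469204512961
```

Request:
play_rows:
  series:
    - [-1,0,-0.001,0,0,0,0]
    - [-1,0,-0.001,0,0,0,0]
    - [-1,0,-0.002,0,0,0,0]
    - [-1,0,-0.002,0,0,0,0]
    - [-1,0,-0.003,0,0,0,0]
    - [-1,0,-0.003,0,0,0,0]
    - [-1,0,-0.003,0,0,0,0]
    - [-1,0,-0.003,0,0,0,0]
    - [-1,0,-0.003,0,0,0,0]
    - [-1,0,-0.003,0,0,0,0]

```text
t: 22.4
ee_pos: [0.5815, 0.0249, 0.1411]
tool_rot: [2.218, 2.219, 0.005]
wrist_force: [9.1, -0.5, -0.2]
grip_width: 0.186
finger_force: 58.5
```

```bash
python3 -c "
from g import *
s=st();print('Ft',s['wrist_force'][:2]@[.983,-.186])"
```

```text
t22.40 [0.5815 0.0249 0.1411] hd 90.03 tilt -1.000 F [ 9.07 -0.51 -0.15] g 0.186 58.5 q [ 0.04  0.39 -0.09  1.09 -0.    1.61]
Ft 9.01088779481721
```

Request:
play_rows:
  series:
    - [-1,0,-0.001,0,0,0,0]
    - [-1,0,-0.001,0,0,0,0]
    - [-1,0,-0.0015,0,0,0,0]
    - [-1,0,-0.0015,0,0,0,0]
    - [-1,0,-0.0015,0,0,0,0]
    - [-1,0,-0.0015,0,0,0,0]
    - [-1,0,-0.0015,0,0,0,0]
    - [-1,0,-0.0015,0,0,0,0]
    - [-1,0,-0.0015,0,0,0,0]
    - [-1,0,-0.0015,0,0,0,0]

```text
t: 23.4
ee_pos: [0.5814, 0.0249, 0.1411]
tool_rot: [2.218, 2.219, 0.006]
wrist_force: [11.6, -1.5, 0.3]
grip_width: 0.185
finger_force: 58.5
```

```bash
python3 -c "
from g import *
s=st();print('Ft',s['wrist_force'][:2]@[.983,-.186])"; python3 pin.py
```

```text
t23.40 [0.5814 0.0249 0.1411] hd 90.02 tilt -1.000 F [11.57 -1.47  0.26] g 0.185 58.5 q [ 0.04  0.39 -0.09  1.09 -0.    1.61]
Ft 11.642470641528083
t23.40 [0.5814 0.0249 0.1411] hd 90.02 tilt -1.000 F [11.57 -1.47  0.26] g 0.185 58.5 q [ 0.04  0.39 -0.09  1.09 -0.    1.61]
pin top 125 0.13467985258366594
```

Request:
play_rows:
  series:
    - [-1,0,0,0,0,0,0]
    - [-1,0,0,0,0,0,0]
    - [-1,0,0.002,0,0,0,0]
    - [-1,0,0.005,0,0,0,0]
    - [-1,0,0.006,0,0,0,0]
    - [0.1,0,0.006,0,0,0,0]
    - [0.1,0,0.006,0,0,0,0]
    - [0.1,0,0.006,0,0,0,0]
    - [0.1,0,0.006,0,0,0,0]
    - [0.1,0,0.006,0,0,0,0]

```text
t: 24.45
ee_pos: [0.5799, 0.0251, 0.14]
tool_rot: [-2.22, -2.222, 0.001]
wrist_force: [0.3, -0.1, 0.3]
grip_width: 0.552
finger_force: 0.0
```

Request:
play_rows:
  series:
    - [0.1,0,0,-0.03,0,0,0]
    - [0.1,0,0,-0.1,0,0,0]
    - [0.1,0,0,-0.2,0,0,0]
    - [0.1,0,0,-0.3,0,0,0]
    - [0.1,-0.1,0,-0.38,0,0,0]
    - [0.1,-0.2,0,-0.4,0,0,0]
    - [0.1,-0.3,0,-0.4,0,0,0]
    - [0.1,-0.4,0,-0.4,0,0,0]
    - [0.1,-0.45,0,-0.4,0,0,0]
    - [0.1,-0.45,0,-0.4,0,0,0]

```text
t: 25.45
ee_pos: [0.5802, -0.1115, 0.2605]
tool_rot: [2.223, 2.219, 0.0]
wrist_force: [0.4, -0.0, 0.4]
grip_width: 0.55
finger_force: 0.0
```

```bash
python3 pin.py; python3 - <<'E'
from g import *
c=env.read_camera("scene"); t=env.read_camera("top")
a=cv2.resize(c["pixels"][140:240,250:380,::-1],(520,400),interpolation=cv2.INTER_CUBIC); b=cv2.resize(t["pixels"][170:300,190:390,::-1],(615,400),interpolation=cv2.INTER_CUBIC)
cv2.imwrite("pics/end.png",cv2.resize(np.hstack([a,b]),(800,282),interpolation=cv2.INTER_AREA))
E
```

```text
t25.45 [ 0.5802 -0.1115  0.2605] hd 89.90 tilt -1.000 F [ 0.45 -0.04  0.43] g 0.55 0.0 q [-0.19  0.35  0.17  1.39 -0.    1.38]
pin top 123 0.13438231504725756
```

View pics/end.png

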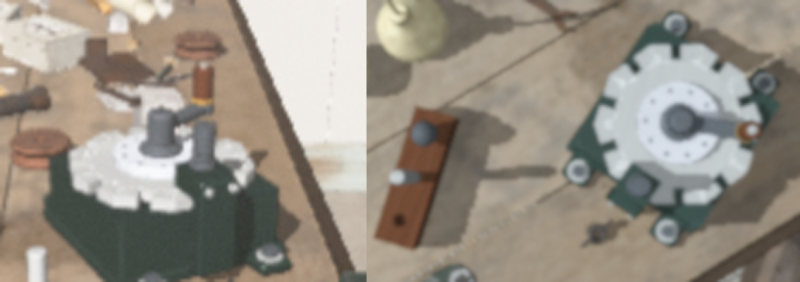

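The pin is home with its collar on the bush (left view, about (205,150)). The crank is at the 7 and the other pins are undisturbed.

```bash
python3 -c "
from bench import env
print(env.close_job())"
```

```text
the job is handed in; nothing more can be done
None
```

I set the head to 7 and handed the job in at about 25.5 s: the pin is home with its collar on the bush, and the play was taken up with an estimated 6–7 N at the pin. I worked out the 7 from the crank angle and the notches, because neither camera sees the window.

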